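# Fill the slotted guide tube with spacer discs up to the line

### The arm

A 6-joint arm with a two-finger parallel gripper is mounted at the origin on the work surface. World frame = base frame: x ahead of the robot, y to its left, z up, the work surface at z = 0. Lengths are in mm, angles in degrees, forces in N, time in s.
With the tool pointing down it reaches from about 350 to 850 mm from the base axis. Payload 8.1 kg.
Tool frame: the origin (TCP) lies at the very end of the fingers, on their centre line; the grasp point (between the pads) lies 19 mm behind it; z points along the fingers, y is the line along which they close (so a half turn about z gives the same grasp; the last joint's range is limited). The gripper opens to 85 mm and grips with 20 to 120 N. Pads are 22 mm wide; open, the fingers measure 114 mm over their backs; the gripper's body (76 mm by 85 mm) begins 54 mm behind the grasp point. The pads swing forward as they close: fully open they stand 13 mm farther back than shut.
Start: joints at [-78.002, 7.471, 85.268, -0, 87.261, -4.893], TCP at [174.349, -574.115, 231.292] pointing down, gripper open.
Joint ranges: [-169.43, 169.43], [-51.17, 129.36], [1.28, 143.12], [-76.62, 256.62], [0, 156.53], [-152.29, 152.29]. Speed limits (degrees/s): [136.94, 136.94, 159.86, 180, 180, 180].

### API

Orientations are given as [roll, pitch, yaw] about the fixed x, y, z axes, in that order (R = Rz(yaw) Ry(pitch) Rx(roll)).
In Python, from bench import status, viewer, job gives the robot as it stands.
- The arm moves only by the tool arm_command, never from a script. Its argument "targets" is a list that holds one entry, the list of rows, each a list of 7 numbers: the shift along the world's x, y, z in m, then the turn, a rotation vector about the world's x, y, z in rad, then the opening, from -1 (shut) to 1 (fully open). In form: [[[dx, dy, dz, rx, ry, rz, gripper], ...]]. A call has 1 to 10 rows; each row shifts and turns the commanded pose from where the row before left it; what a row does not reach is not made up. A row lasts 1/8 s, in which the tool goes at most 62.5 mm and 10.7 degrees, less where a joint would pass 70% of its speed; a pose out of reach is approached as far as the arm can. A call with a gripper value outside its range is refused whole. The fingers move at their own pace and stop on an object; "force" is the grip in N (left out, the last holds). Time passes only in rows, so rows that do not move let the fingers close. It gives the time, the measured TCP pose, the force, the opening and the grip force at its end, in the units of the state.
- status.sense(): the state, without advancing time (a new reading comes with each control period).
- viewer.snapshot(name): name is "scene" or "top" or "wrist"; returns the picture (480x640x3 uint8, red, green, blue); there is no depth.
- viewer.camera_model(name): a dict with "vertical_fov" (degrees; the focal length in pixels is half the picture's height over the tangent of half this angle, whatever the lens; pixels are square), "cx", "cy" (the principal point, pixels), "k1" (the pictures are not rectified: a ray, as slopes to the right and down, at radius r is drawn at 1 + k1 r^2 times it, then the intrinsics apply), "xyz" and "attitude" of the camera in the world. Camera axes: x right, y down, z forward; pixel columns grow to the right and rows downward; lengths in mm; the calibration is good to about 2 mm. A picture is of the moment at which its call begins: read the wrist's pose just before it. camera_model takes no time and is no camera call; for the wrist camera it gives the pose at the moment of the call.
- job.hand_in(): hands the job in; it is judged then, once.
The state is a dict: "time": time; "joint_pos": joint angles; "qd": joint speeds; "joint_efforts": joint torques, N m; "tool_pos": TCP position; "tcp_rot": TCP orientation; "ft_force": force on the tool from outside, world axes, zero at the start; "wrist_torque": the same for the moment, N m; "finger_gap": finger opening in mm; "grip_force": force on a finger pad.
Only numpy, scipy, OpenCV 4.12 (cv2) and the standard library are available. Lean on these libraries where they do the work, as an engineer would, in place of code of your own. Each camera call takes 0.05 s, during which the arm holds its last target. There are 200 camera calls.

### The job

Make up a spacer pack in the slotted guide tube: stack two of the aluminium discs flat inside it, the one lying on the mat and the one disc from the rack that brings the top of the stack level with the black line round the tube (the discs in the rack stand on edge, so lay the one you need down flat and take it again across its diameter). Lower each disc into the tube rather than dropping it from the mouth; either may go in first. Leave the other rack disc standing where it is, and do not disturb the other things on the bench.

Things in the scene. Friction and masses are not known exactly. Their poses are not given: they have to be found in the camera images.
- tube: Fixed upright aluminium guide tube, 68 mm inner, 76 mm outer diameter, mouth flared to 84 mm outside; rim 82 mm above the bench. Steel foot 120 mm across, 6 mm thick, its top is the tube's floor. Two slots 42 mm wide, floor to rim, on the frame's +y and -y sides, let the fingers of a gripper closing along y reach the floor. Black line round it. Origin: centre of the foot's underside; z up.
- tube_floor (a point): Centre of the tube's floor, on which the stack stands, 6 mm above the bench (top of the foot).
- tube_mark (a point): Point on the tube's axis at the height of the black line (drawn inside and outside the wall): 64 mm above the tube's floor, 70 mm above the bench.
- disc_flat: Aluminium disc, 60 mm diameter, 30 mm thick, about 0.23 kg, lying flat on the mat. Origin: its centre; z is its axis.
- disc_thick: Aluminium disc, 60 mm diameter, 34 mm thick, about 0.26 kg, the thicker of the two standing on edge in the rack. Origin: its centre, 36 mm above the bench while it stands in the rack; z is its axis (level, along the rack's x axis, at the start). Let go leaning 45 degrees with its rim on the mat it mostly tips flat; a push with the upper finger makes sure.
- disc_thin: Aluminium disc, 60 mm diameter, 22 mm thick, about 0.17 kg, the thinner of the two standing on edge in the rack. Origin: its centre, 36 mm above the bench; z is its axis (level, along the rack's x axis).
- rack: Plywood rack, fixed, 180 mm long (x), 76 mm wide (y), with two places for discs on edge at x = +45 and -45 mm; either disc may be in either. Floor 6 mm above the bench; rails and strips up to 20 mm above the bench, so the upper two thirds of each disc stand free. Lift a disc straight up. Origin: centre of its underside; z up.
- mat: Black rubber mat, fixed, 270 mm (x) by 200 mm (y), 3 mm thick. The flat disc lies on its far half (+x); the near half is free for laying a disc down. Origin: centre of its underside.
- hammer: Hammer, about 270 mm long, lying beyond the tube or rack; leave alone. Origin: near its middle, on the bench.
- screwdriver: Screwdriver, about 200 mm long, lying beyond the mat; leave alone. Origin: near its middle, on the bench.
- wrench: Wrench, about 200 mm long, lying beyond the rack or tube; leave alone. Origin: near its middle, on the bench.
- flange: Plain steel disc, 90 mm diameter, 18 mm thick, near the robot; too wide for the tube; leave alone. Origin: centre of its underside.
- bearing: Steel bearing ring, 72 mm outside, 34 mm hole, 20 mm thick, near the robot; leave alone. Origin: centre of its underside.
- spray: Blue spray can, 60 mm diameter, 190 mm tall, standing at the left; leave alone. Origin: centre of its underside.
- parts_bin: Grey plastic parts bin, 140 x 100 x 50 mm, at the right; leave alone. Origin: centre of its underside.
- mug: White mug, 76 mm diameter, 90 mm tall, at the right; leave alone. Origin: centre of its underside.

How it is judged (in metres and radians):
On the way, in this order (a step that is already met when the one before it is completed fails the run):
1. the first disc (the one from the mat or the thicker rack disc) lies flat on the tube's floor and is let go (((horizontal distance between disc_thick and tube_floor below 0.006 m and angle between the z axis of disc_thick and the z axis of tube, either way round below 0.1 rad and z of disc_thick in the frame of tube_floor between 0.014 and 0.02 m and contact force between the fingers and disc_thick below 0.1 N) or (horizontal distance between disc_flat and tube_floor below 0.006 m and angle between the z axis of disc_flat and the z axis of tube, either way round below 0.1 rad and z of disc_flat in the frame of tube_floor between 0.012 and 0.018 m and contact force between the fingers and disc_flat below 0.1 N))), for 0.2 s.
2. the second of these discs lies flat on the first, inside the tube (((horizontal distance between each of disc_thick, disc_flat and tube_floor below 0.006 m and angle between the z axis of each of disc_thick, disc_flat and the z axis of tube, either way round below 0.1 rad and z of disc_thick in the frame of tube_floor between 0.014 and 0.02 m and z of disc_flat in the frame of tube_floor between 0.046 and 0.052 m) or (horizontal distance between each of disc_flat, disc_thick and tube_floor below 0.006 m and angle between the z axis of each of disc_flat, disc_thick and the z axis of tube, either way round below 0.1 rad and z of disc_flat in the frame of tube_floor between 0.012 and 0.018 m and z of disc_thick in the frame of tube_floor between 0.044 and 0.05 m)) and contact force between the fingers and disc_thick below 0.1 N and contact force between the fingers and disc_flat below 0.1 N), for 0.2 s.
At the end, for the whole second after the job is handed in: The 34 mm and 30 mm discs lie flat (0.1 rad), one on the other, on the tube's floor, centred within 6 mm, heights within 3 mm so the top is level with the line, released and at rest; the thin disc stands on edge in the rack within 30 mm of its start (all of step 2 and linear speed of each of disc_thick, disc_flat below 0.02 m/s and distance of disc_thin from where it was at the start of the episode below 0.03 m and angle between the z axis of disc_thin and the x axis of rack, either way round below 0.2 rad); the robot touches nothing.
It fails at once if a disc is dropped down the tube (faster than 0.75 m/s inside it, a fall of nearly 30 mm) ((horizontal distance between disc_thick and tube_floor below 0.015 m and z of disc_thick in the frame of tube_floor below 0.075 m and linear speed of disc_thick above 0.75 m/s) or (horizontal distance between disc_flat and tube_floor below 0.015 m and z of disc_flat in the frame of tube_floor below 0.075 m and linear speed of disc_flat above 0.75 m/s)).
It fails at once if another thing on the bench is moved more than 40 mm (distance of any of hammer, screwdriver, wrench, flange, bearing, spray, parts_bin, mug from where it was at the start of the episode above 0.04 m).
It also fails if it takes over 72 s, if anything falls off the work surface, if the arm or the gripper's body presses on something with over 40 N, if the wrist force passes 120 N, or if a joint passes its speed limit or range.

## Working session

There is one attempt and no reset: what is moved stays moved. The work goes in short steps, Python scripts to look and compute and a tool call to move; the robot and the scene stay as the last step left them, time stands still between calls to the robot, and variables do not carry over. Pictures are saved under pics/ and viewed, at most 10 in all, crops included, and the job is handed in when it is done.

Besides the shell and the picture viewer there is one more tool, called after ">>>" as name(argument=value, ...) on one line, values as JSON. arm_command: Moves the arm, as the interface text tells. Its arguments: {"type":"object","properties":{"targets":{"type":"array"},"force":{"type":"number"}},"required":["targets"]}

```bash
ls; mkdir -p pics
cat > h.py <<'E'
import numpy as np, cv2
from scipy.spatial.transform import Rotation as R
from bench import status, viewer, job
def cam(name):
    m=viewer.camera_model(name); f=240/np.tan(np.radians(m["vertical_fov"])/2)
    return m,f
def px2w(m,u,v,z):
    f=240/np.tan(np.radians(m["vertical_fov"])/2)
    d=np.array([(u-m["cx"])/f,(v-m["cy"])/f]); s=d.copy()
    for _ in range(20): s=d/(1+m["k1"]*(s@s))
    r=R.from_euler('xyz',m["attitude"],degrees=True).as_matrix()@np.array([s[0],s[1],1])
    p=np.array(m["xyz"]); return p+r*(z-p[2])/r[2]
def w2px(m,P):
    f=240/np.tan(np.radians(m["vertical_fov"])/2)
    q=(np.atleast_2d(P)-np.array(m["xyz"]))@R.from_euler('xyz',m["attitude"],degrees=True).as_matrix()
    s=q[:,:2]/q[:,2:]; s=s*(1+m["k1"]*(s**2).sum(1,keepdims=True))
    return s*f+[m["cx"],m["cy"]]
def snap(name,fn):
    im=viewer.snapshot(name); cv2.imwrite("pics/"+fn,im[:,:,::-1]); return im
E
python3 - <<'E'
from h import *
for n in("top","scene","wrist"): print(n,viewer.camera_model(n))
snap("top","top0.png"); snap("scene","scene0.png")
print(status.sense())
E
```

```text
pics
top {'vertical_fov': 42.4150860854952, 'cx': 318.0433122994535, 'cy': 227.59348032277728, 'k1': -0.15049962887426072, 'xyz': array([ 3.08437298e+02, -1.41705926e+00,  1.70131353e+03]), 'attitude': array([-170.68159789,    0.40218675,  -90.9548363 ])}
scene {'vertical_fov': 50.510013577769016, 'cx': 315.1600516405024, 'cy': 239.79903958224105, 'k1': 0.011562104430223647, 'xyz': array([1475.35586396, -397.34892778,  884.62465331]), 'attitude': array([-129.6856542 ,   -0.84318147,   65.63388201])}
wrist {'vertical_fov': 63.54948681144943, 'cx': 317.07708120311804, 'cy': 245.2590970104933, 'k1': -0.02728367111746409, 'xyz': array([ 239.60938213, -553.5420053 ,  373.11200186]), 'attitude': array([ 1.64948115e+02,  1.24948983e-01, -7.31418398e+01])}
{'time': 0.1, 'joint_pos': array([-7.80033545e+01,  7.51103021e+00,  8.53230727e+01, -3.50197016e-04,
        8.72625326e+01, -4.89237235e+00]), 'qd': array([ 0.01439881, -0.05779209, -0.15089443,  0.04043196,  0.04399704,
       -0.02799067]), 'joint_efforts': array([ 1.14229875e-03, -5.70949996e+01, -5.01942337e+01, -1.77132492e-04,
        8.07210978e-03,  2.92059769e-05]), 'tool_pos': array([ 174.23307535, -573.62268868,  230.34642719]), 'tcp_rot': array([-1.79903687e+02, -7.89298480e-03,  1.68890282e+01]), 'ft_force': array([ 0.12498354, -0.34221688,  0.2646062 ]), 'wrist_torque': array([-0.04346406, -0.0417465 ,  0.01736669]), 'grip_force': 0.0, 'finger_gap': 85.09719193308501}
```

View pics/top0.png

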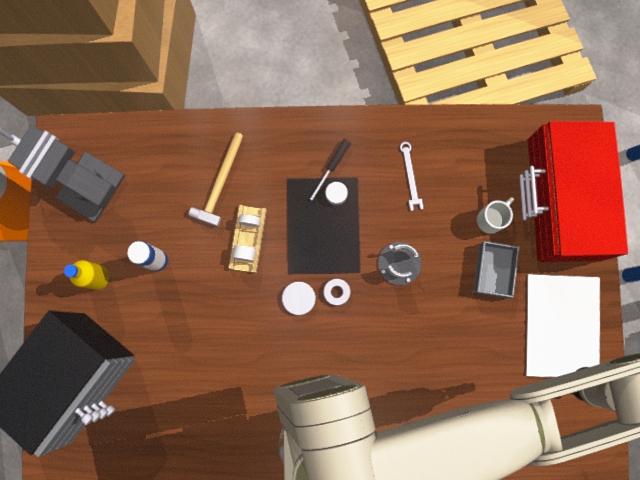

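View pics/scene0.png

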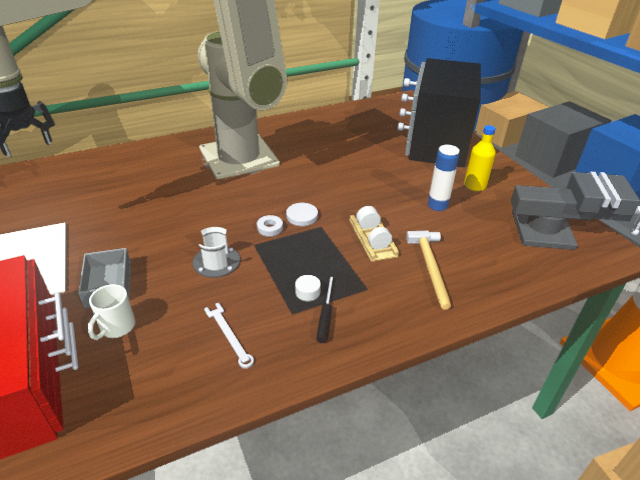

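The top view has +x up and +y left. The rack is at (247,238), the mat at (323,226), the flat disc at (336,192) and the tube at (400,263). I'll enlarge that area.

Run:
```python
from h import *
im=cv2.imread("pics/top0.png")
a=cv2.resize(im[175:275,220:440],None,fx=3.6,fy=3.6,interpolation=cv2.INTER_CUBIC)
cv2.imwrite("pics/top0c.png",a)
m=viewer.camera_model("top")
for n,u,v,z in [("flat",336.5,192.5,33),("tube",400,264,6),("rackTL",236,206,20),("rackTR",267,208,20),("rackBL",229,269,20),("rackBR",257,272,20),("d1",249,222,66),("d2",244,252,66),("matTL",287,179,3),("matTR",358,178,3),("matBL",288,274,3),("matBR",360,272,3)]:
    print(n,px2w(m,u,v,z).round(1))
```

```text
flat [679.6 -46.8  33. ]
tube [ 481.  -218.4    6. ]
rackTL [649.4 232.9  20. ]
rackTR [642.1 146.4  20. ]
rackBL [474.  251.5  20. ]
rackBR [464.6 174.5  20. ]
d1 [595.5 191.1  66. ]
d2 [514.4 204.4  66. ]
matTL [727.9  91.2   3. ]
matTR [ 727.1 -109.3    3. ]
matBL [459.3  90.7   3. ]
matBR [ 461.4 -107.6    3. ]
```

View pics/top0c.png

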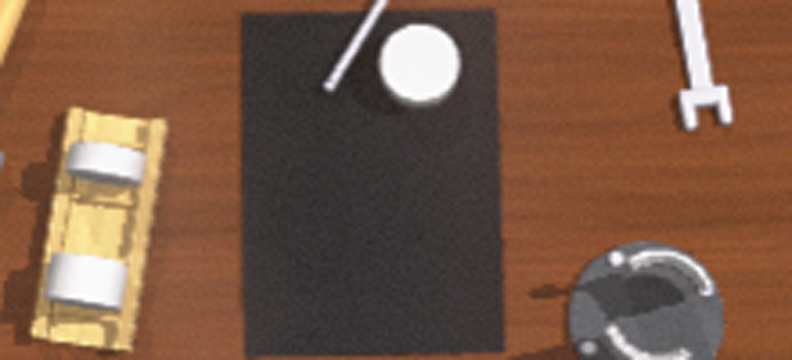

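The thick disc is in the near rack place (crop (87,282)) and the thin one in the far place (crop (105,162)). The flat disc's top is at crop (420,63), and the screwdriver tip at crop (330,87) lies over the mat. Next I'll move the wrist camera over the tube.

>>> arm_command(targets=[[[0.036,0.0395,0.005,0,0,-0.0328,1],[0.036,0.0395,0.005,0,0,-0.0328,1],[0.036,0.0395,0.005,0,0,-0.0328,1],[0.036,0.0395,0.005,0,0,-0.0328,1],[0.036,0.0395,0.005,0,0,-0.0328,1],[0.036,0.0395,0.005,0,0,-0.0328,1],[0.036,0.0395,0.005,0,0,-0.0328,1],[0.036,0.0395,0.005,0,0,-0.0328,1],[0.036,0.0395,0.005,0,0,-0.0328,1],[0,0,0,0,0,0,1]]])

```text
time: 1.35
tool_pos: [500.2, -215.6, 276.2]
tcp_rot: [-179.9, -0.0, 0.2]
ft_force: [-0.7, 0.1, -0.4]
finger_gap: 85.3
grip_force: 0.0
```

Run:
```python
from h import *
import json
m=viewer.camera_model("wrist"); snap("wrist","w1.png")
json.dump({k:np.array(v).tolist() for k,v in m.items()},open("w1.json","w"))
s=status.sense(); print(s["tool_pos"],s["tcp_rot"],s["time"],m["xyz"],m["attitude"],s["joint_pos"])
```

```text
[ 499.0315448  -217.12031674  275.86358035] [-1.79982064e+02  4.30335320e-02  1.75224155e-01] 1.4 [ 568.3247704  -214.18610395  419.06581868] [ 1.64952155e+02  6.22370660e-02 -8.98021560e+01] [-2.89078888e+01 -1.98511227e+00  9.04048217e+01 -5.24497718e-03
  9.16266167e+01  6.09167470e+01]
```

View pics/w1.png

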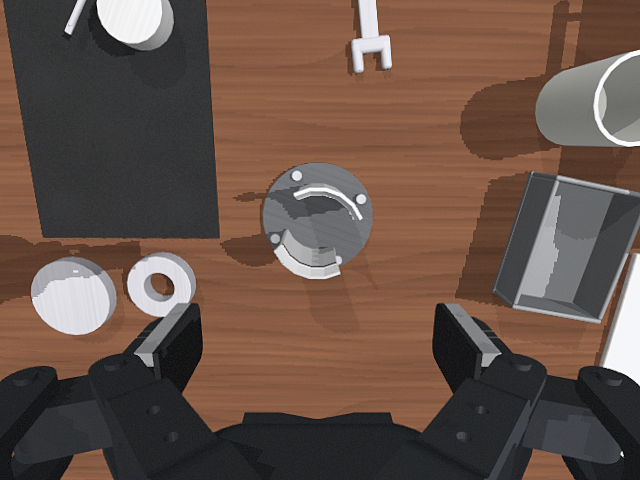

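The wrist view shows the foot centred near (318,214), with bolts at (297,176), (361,199), (340,260) and (275,239). The slots open left-up and right-down, about 20° off world y. The flat disc is at the top left, near (133,12). I'll refine the tube from an enlarged crop.

Run:
```python
from h import *
import json
m=json.load(open("w1.json"))
im=cv2.imread("pics/w1.png")
B=np.array([px2w(m,u,v,8)[:2] for u,v in [(297,176),(361,199),(340,260),(275,239)]])
print(B.round(1),B.mean(0)); d=B-B.mean(0); print(np.hypot(*d.T),np.degrees(np.arctan2(d[:,1],d[:,0])))
c=B.mean(0)
t=np.linspace(0,2*np.pi,200)
print("foot ctr",px2w(m,318,214,6))
yaw=np.radians(-20.)
o=cv2.resize(im[150:285,235:405],None,fx=4.4,fy=4.4,interpolation=cv2.INTER_CUBIC)
def dr(P,col):
    q=((w2px(m,P)-[235,150]+.5)*4.4-.5).astype(int)
    cv2.polylines(o,[q.reshape(-1,1,2)],False,col,1)
dr(np.c_[c[0]+60*np.cos(t),c[1]+60*np.sin(t),t*0+6],(0,255,0))
a=np.arcsin(21/38)
for s in(0,np.pi):
    tt=np.linspace(-np.pi/2+a,np.pi/2-a,50)+yaw+s
    for r,z,col in((34,82,(0,0,255)),(42,82,(0,255,255)),(34,6,(255,0,0))):
        dr(np.c_[c[0]+r*np.cos(tt),c[1]+r*np.sin(tt),tt*0+z],col)
cv2.imwrite("pics/w1c.png",o)
```

```text
[[ 533.  -192.8]
 [ 509.  -260.7]
 [ 441.  -239.6]
 [ 464.7 -168.1]] [ 486.91965548 -215.29912044]
[51.26383408 50.50995908 51.99770012 52.19903962] [  26.03783064  -64.07274989 -152.10738466  115.15517563]
foot ctr [ 492.25772279 -214.99746732    6.        ]
```

View pics/w1c.png

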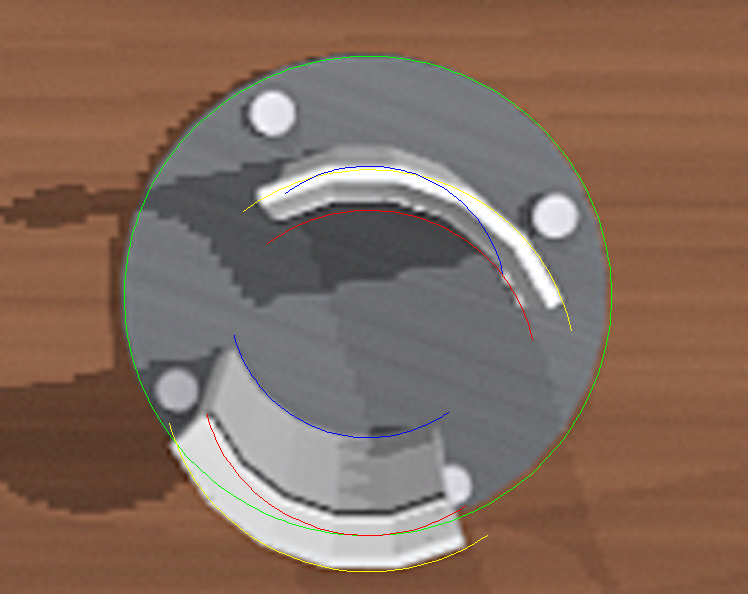

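Run:
```python
from h import *
for _ in range(3):
    s=status.sense(); m=viewer.camera_model("wrist"); print(s["time"],s["tool_pos"],s["tcp_rot"],m["xyz"],m["attitude"])
snap("wrist","w2.png")
for _ in range(3):
    s=status.sense(); m=viewer.camera_model("wrist"); print(s["time"],s["tool_pos"],s["tcp_rot"],m["xyz"],m["attitude"],s["qd"].round(2))
```

```text
1.4 [ 499.0315448  -217.12031674  275.86358035] [-1.79982064e+02  4.30335320e-02  1.75224155e-01] [ 567.27997482 -215.72070857  418.69948574] [ 1.64892879e+02  2.63209386e-02 -8.98580900e+01]
1.4 [ 499.0315448  -217.12031674  275.86358035] [-1.79982064e+02  4.30335320e-02  1.75224155e-01] [ 567.27997482 -215.72070857  418.69948574] [ 1.64892879e+02  2.63209386e-02 -8.98580900e+01]
1.4 [ 499.0315448  -217.12031674  275.86358035] [-1.79982064e+02  4.30335320e-02  1.75224155e-01] [ 567.27997482 -215.72070857  418.69948574] [ 1.64892879e+02  2.63209386e-02 -8.98580900e+01]
1.45 [ 498.28388672 -218.18619277  275.7728634 ] [-1.79995739e+02  6.34435621e-02  8.17600962e-02] [ 566.58605369 -216.84100075  418.53863218] [ 1.64870091e+02  1.58501140e-02 -8.99495307e+01] [-2.12 -0.31  0.52 -0.06 -0.   -0.19]
1.45 [ 498.28388672 -218.18619277  275.7728634 ] [-1.79995739e+02  6.34435621e-02  8.17600962e-02] [ 566.58605369 -216.84100075  418.53863218] [ 1.64870091e+02  1.58501140e-02 -8.99495307e+01] [-2.12 -0.31  0.52 -0.06 -0.   -0.19]
1.45 [ 498.28388672 -218.18619277  275.7728634 ] [-1.79995739e+02  6.34435621e-02  8.17600962e-02] [ 566.58605369 -216.84100075  418.53863218] [ 1.64870091e+02  1.58501140e-02 -8.99495307e+01] [-2.12 -0.31  0.52 -0.06 -0.   -0.19]
```

The overlay confirms the tube: the foot circle and flared rim fit at centre (487,-215), yaw about -19.5°. The flat disc comes next. I'll use yaw 60° so the fingers stay clear of the screwdriver shaft.

>>> arm_command(targets=[[[0.0303,0.0286,-0.01,0,0,0.1745,1],[0.0303,0.0286,-0.01,0,0,0.1745,1],[0.0303,0.0286,-0.01,0,0,0.1745,1],[0.0303,0.0286,-0.01,0,0,0.1745,1],[0.0303,0.0286,-0.01,0,0,0.1745,1],[0.0303,0.0286,-0.01,0,0,0.1745,1],[0,0,0,0,0,0,1],[0,0,0,0,0,0,1],[0,0,0,0,0,0,1]]])

```text
time: 2.58
tool_pos: [679.7, -48.8, 217.0]
tcp_rot: [180.0, 0.0, 59.8]
ft_force: [0.1, 0.5, 0.3]
finger_gap: 85.4
grip_force: 0.0
```

Run:
```python
from h import *
import json
m=viewer.camera_model("wrist"); s=status.sense(); im=snap("wrist","w3.png")
json.dump({k:np.array(v).tolist() for k,v in m.items()},open("w3.json","w"))
print(s["tool_pos"],s["tcp_rot"],s["time"],m["xyz"],m["attitude"])
p=w2px(m,[[680,-47,33]])[0]; print(p)
g=cv2.cvtColor(im,cv2.COLOR_RGB2GRAY)
_,b=cv2.threshold(g,170,255,0)
n,l,st,c=cv2.connectedComponentsWithStats(b)
for i in range(1,n):
    if st[i,4]>300: print(st[i],c[i])
```

```text
[679.74902385 -48.76195035 217.01773769] [1.79952839e+02 3.03442545e-03 5.97998967e+01] 2.575 [715.23397914   9.20178493 359.85782802] [ 1.64955062e+02 -1.26031366e-02 -3.02285285e+01]
[314.49309315 221.02807838]
[   0    1   91   96 3321] [37.77566998 46.67570009]
[ 562    0   63   49 1215] [588.31522634  19.38683128]
[107  15  46  31 647] [128.80525502  28.85625966]
[ 606   85   34   91 1825] [627.22136986 126.96657534]
[262 147 112  10 689] [316.13933237 151.54862119]
[ 284  180   70   69 3739] [318.20353036 213.72693233]
[   0  222   44   88 2984] [ 18.08780161 268.83478552]
[495 301  56  42 831] [523.21540313 321.8387485 ]
[  42  313   72   64 2423] [ 74.89888568 341.81510524]
[ 377  369   68   53 1086] [411.49815838 393.72099448]
```

View pics/w3.png

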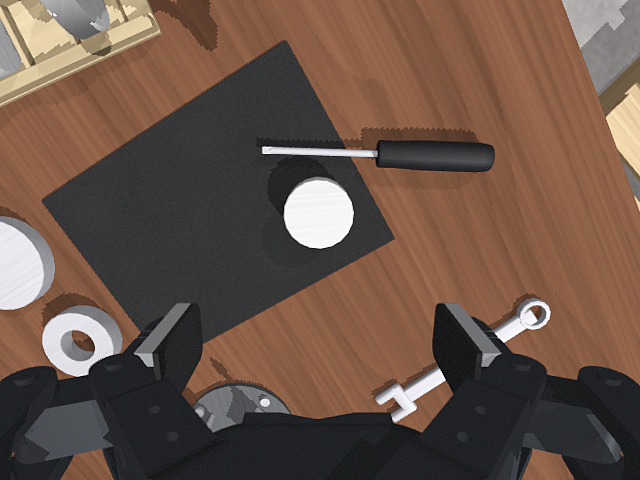

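The flat disc's top spans columns 284–353 and rows 180–248, centre (319,214). The screwdriver shaft at row 151 runs parallel to the closing line, so it is clear. Next I compute the disc position and the finger geometry.

Run:
```python
from h import *
import json
m=json.load(open("w3.json"))
print("disc",px2w(m,319,214,33), px2w(m,284.,214,33)-px2w(m,353.5,214,33))
# tool-frame ray/pad plane intersection
T=R.from_euler('xyz',[180,0,59.85],degrees=True).as_matrix(); t=np.array([679.7,-48.8,217.0])
c=T.T@(np.array(m["xyz"])-t)
print("cam in tool",c)
for (u,v),y in [((200,305),-1),((201,343),-1),((185,303),-1),((433,305),1),((435,343),1),((448,303),1)]:
    for h in (42.6,57):
        d=T.T@(px2w(m,u,v,0)-np.array(m["xyz"]))
        k=None
        for sg in(1,-1):
            kk=(sg*h-c[1])/d[1]
            if kk>0: print((u,v),h,(c+kk*d).round(1))
# earlier second look at tube: bolts visible at (265,403) here; check its predicted pixel
print(w2px(m,[[533,-192.8,8],[464.7,-168.1,8],[509,-260.7,8]]).round())
```

```text
disc [686.42098346 -43.65624804  33.        ] [-51.36136822  29.92873451   0.        ]
cam in tool [  68.00241598    1.59441193 -142.85782802]
(200, 305) 42.6 [  8.5 -42.6  -8.1]
(200, 305) 57 [-10.9 -57.   35.9]
(201, 343) 42.6 [ -5.9 -42.6 -10.9]
(201, 343) 57 [-30.  -57.   32.1]
(185, 303) 42.6 [ 15.9 -42.6 -23.3]
(185, 303) 57 [ -1.  -57.   15.7]
(433, 305) 42.6 [ 12.   42.6 -16.3]
(433, 305) 57 [-7.7 57.  28.2]
(435, 343) 42.6 [  0.2  42.6 -21.9]
(435, 343) 57 [-23.6  57.   20.5]
(448, 303) 42.6 [ 19.   42.6 -30.7]
(448, 303) 57 [ 1.9 57.   8.7]
[[264. 402.]
 [198. 412.]
 [279. 456.]]
```

Comparing camera and TCP readings at three yaws shows a constant world bias of (2.5,1.3) mm in the wrist camera's reported position. Corrected, the tube is at (484.5,-216.6) and the disc at (683.9,-45.0). I'm descending to grasp at TCP z≈10.

>>> arm_command(targets=[[[0.001,0.001,-0.045,0,0,0,1],[0.001,0.001,-0.045,0,0,0,1],[0.001,0.001,-0.045,0,0,0,1],[0.001,0.001,-0.045,0,0,0,1],[0,0,-0.027,0,0,0,1],[0,0,0,0,0,0,1],[0,0,0,0,0,0,1]]])

```text
time: 3.5
tool_pos: [685.3, -43.7, 11.4]
tcp_rot: [179.9, -0.1, 59.9]
ft_force: [0.3, -0.2, 0.9]
finger_gap: 85.5
grip_force: 0.0
```

>>> arm_command(targets=[[[0,0,0,0,0,0,-1],[0,0,0,0,0,0,-1],[0,0,0,0,0,0,-1],[0,0,0,0,0,0,-1],[0,0,0,0,0,0,-1],[0,0,0,0,0,0,-1]]], force=60)

```text
time: 4.25
tool_pos: [686.0, -43.3, 12.1]
tcp_rot: [179.8, -0.1, 60.0]
ft_force: [-0.5, -0.2, 7.1]
finger_gap: 57.9
grip_force: 65.3
```

>>> arm_command(targets=[[[0,0,0.035,0,0,0,-1],[0,0,0.05,0,0,0,-1],[0,0,0.05,0,0,0,-1]]])

```text
time: 4.62
tool_pos: [683.7, -42.9, 145.7]
tcp_rot: [-180.0, 0.0, 60.0]
ft_force: [0.2, -0.6, -2.0]
finger_gap: 57.9
grip_force: 65.2
```

>>> arm_command(targets=[[[-0.025,-0.0217,0,0,0,-0.173,-1],[-0.025,-0.0217,0,0,0,-0.173,-1],[-0.025,-0.0217,0,0,0,-0.173,-1],[-0.025,-0.0217,0,0,0,-0.173,-1],[-0.025,-0.0217,0,0,0,-0.173,-1],[-0.025,-0.0217,0,0,0,-0.173,-1],[-0.025,-0.0217,0,0,0,-0.173,-1],[-0.025,-0.0217,0,0,0,-0.173,-1],[0,0,0,0,0,0,-1],[0,0,0,0,0,0,-1]]])

```text
time: 5.88
tool_pos: [484.5, -216.5, 144.7]
tcp_rot: [-180.0, -0.1, -19.3]
ft_force: [0.2, 0.3, -2.1]
finger_gap: 57.9
grip_force: 65.4
```

Run:
```python
from h import *
import json
m=viewer.camera_model("wrist"); s=status.sense(); im=snap("wrist","w4.png")
m["xyz"]=m["xyz"]-[2.5,1.3,0]
json.dump({k:np.array(v).tolist() for k,v in m.items()},open("w4.json","w"))
t=s["tool_pos"]; print(t,s["tcp_rot"],s["time"],s["finger_gap"],(m["xyz"]-t))
o=im[:,:,::-1].copy()
def dr(P,col):
    cv2.polylines(o,[w2px(m,P).astype(int).reshape(-1,1,2)],False,col,1)
c=np.array([484.5,-216.6]); a=np.linspace(0,2*np.pi,100)
dr(np.c_[c[0]+60*np.cos(a),c[1]+60*np.sin(a),a*0+6],(0,255,0))
dr(np.c_[c[0]+42*np.cos(a),c[1]+42*np.sin(a),a*0+82],(0,255,255))
y=np.radians(-19.4); d=t[:2]+np.array([-1.8*np.cos(y),-1.8*np.sin(y)])
dr(np.c_[d[0]+30*np.cos(a),d[1]+30*np.sin(a),a*0+t[2]+21.5],(0,0,255))
cv2.imwrite("pics/w4o.png",o)
```

```text
[ 484.45100301 -216.52668327  144.72838297] [-1.79987418e+02 -5.06589702e-02 -1.92602745e+01] 5.875 57.9273944814898 [ 61.86862216 -21.63365488 142.91646792]
```

View pics/w4o.png

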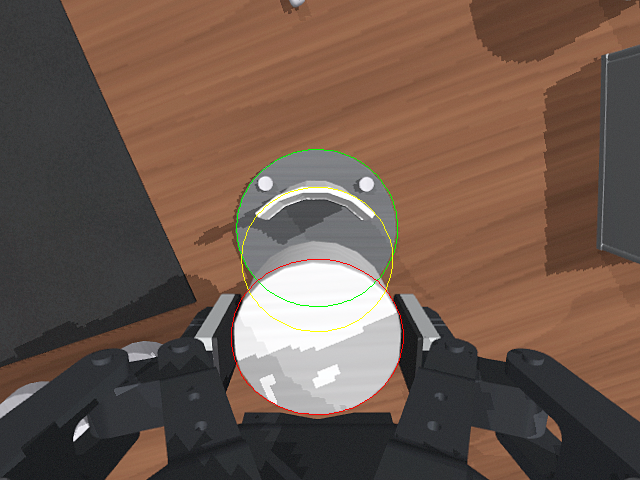

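The overlay fits the tube's foot and rim, and the bolts at (265,184) and (367,184) are level, so the yaw is right. The held disc sits about 2 mm back along tool x, so I'm shifting to compensate and lowering.

>>> arm_command(targets=[[[0.001,-0.0004,-0.02,0,0,0,-1],[0.001,-0.0004,-0.02,0,0,0,-1],[0,0,-0.01,0,0,0,-1],[0,0,-0.01,0,0,0,-1],[0,0,-0.01,0,0,0,-1],[0,0,-0.01,0,0,0,-1],[0,0,0,0,0,0,-1]]])

```text
time: 6.8
tool_pos: [485.5, -217.0, 63.3]
tcp_rot: [-180.0, 0.1, -19.3]
ft_force: [-0.4, 0.8, -2.0]
finger_gap: 58.0
grip_force: 65.4
```

>>> arm_command(targets=[[[0,0,-0.01,0,0,0,-1],[0,0,-0.01,0,0,0,-1],[0,0,-0.01,0,0,0,-1],[0,0,-0.01,0,0,0,-1],[0,0,-0.005,0,0,0,-1],[0,0,0,0,0,0,-1],[0,0,0,0,0,0,-1]]])

```text
time: 7.68
tool_pos: [486.4, -217.6, 19.6]
tcp_rot: [180.0, -0.0, -19.3]
ft_force: [-0.0, 1.1, -1.9]
finger_gap: 57.8
grip_force: 65.4
```

>>> arm_command(targets=[[[0,0,-0.002,0,0,0,-1],[0,0,-0.002,0,0,0,-1],[0,0,0,0,0,0,-1]]])

```text
time: 8.05
tool_pos: [486.2, -217.4, 15.3]
tcp_rot: [180.0, -0.0, -19.3]
ft_force: [0.7, -0.3, -1.6]
finger_gap: 58.0
grip_force: 65.7
```

>>> arm_command(targets=[[[0,0,0,0,0,0,0.85],[0,0,0,0,0,0,0.85],[0,0,0,0,0,0,0.85],[0,0,0,0,0,0,0.85]]])

```text
time: 8.55
tool_pos: [486.2, -217.5, 15.4]
tcp_rot: [180.0, -0.0, -19.3]
ft_force: [-0.5, -0.6, -0.1]
finger_gap: 79.0
grip_force: 0.0
```

>>> arm_command(targets=[[[0,0,0.02,0,0,0,0.85],[0,0,0.04,0,0,0,0.85],[0,0,0.05,0,0,0,0.85],[0,0,0.05,0,0,0,1],[0,0,0.03,0,0,0,1],[0,0,0,0,0,0,1]]])

```text
time: 9.3
tool_pos: [487.9, -218.4, 208.9]
tcp_rot: [179.9, -0.4, -19.3]
ft_force: [0.3, 0.4, 0.2]
finger_gap: 85.4
grip_force: 0.0
```

Run:
```python
from h import *
m=viewer.camera_model("wrist"); s=status.sense(); im=snap("wrist","w5.png")
m["xyz"]=m["xyz"]-[2.5,1.3,0]
o=im[:,:,::-1].copy()
def dr(P,col):
    q=(w2px(m,P)*2).astype(int)
    return q.reshape(-1,1,2),col
a=np.linspace(0,2*np.pi,100); L=[]
for r,z,col in((60,6,(0,255,0)),(30,36,(0,0,255)),(42,82,(0,255,255))):
    L.append(dr(np.c_[484.5+r*np.cos(a),-216.6+r*np.sin(a),a*0+z],col))
o=cv2.resize(o,None,fx=2,fy=2,interpolation=cv2.INTER_CUBIC)
for q,c in L: cv2.polylines(o,[q],True,c,1)
cv2.imwrite("pics/w5o.png",o[260:760,340:940]); print(s["tool_pos"],s["time"])
```

```text
[ 487.92612932 -218.39943353  208.94682211] 9.3
```

View pics/w5o.png

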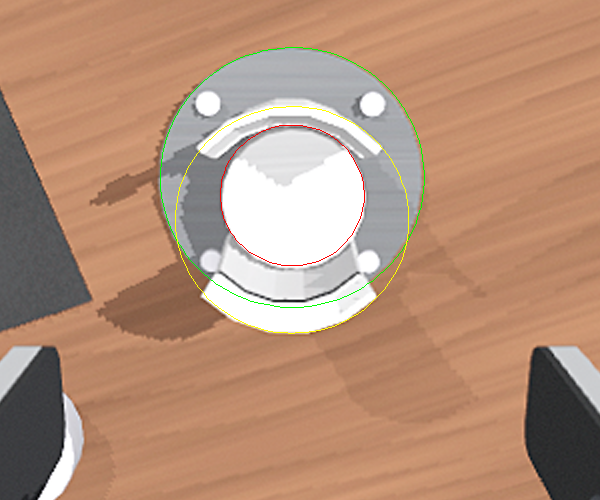

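The first disc lies flat and centred: the red circle predicted at z=36 matches its top at crop (292,195). I'm moving over the rack.

>>> arm_command(targets=[[[0.0034,0.0471,0.001,0,0,0.0232,1],[0.0034,0.0471,0.001,0,0,0.0232,1],[0.0034,0.0471,0.001,0,0,0.0232,1],[0.0034,0.0471,0.001,0,0,0.0232,1],[0.0034,0.0471,0.001,0,0,0.0232,1],[0.0034,0.0471,0.001,0,0,0.0232,1],[0.0034,0.0471,0.001,0,0,0.0232,1],[0.0034,0.0471,0.001,0,0,0.0232,1],[0.0034,0.0471,0.001,0,0,0.0232,1],[0,0,0,0,0,0,1]]])

```text
time: 10.6
tool_pos: [515.4, 209.2, 212.0]
tcp_rot: [180.0, 0.2, -7.1]
ft_force: [-0.5, -0.4, -1.2]
finger_gap: 85.5
grip_force: 0.0
```

>>> arm_command(targets=[[[0,0,0,0,0,0,1],[0,0,0,0,0,0,1]]])

```text
time: 10.85
tool_pos: [516.5, 205.3, 213.4]
tcp_rot: [180.0, 0.1, -7.4]
ft_force: [-0.1, 0.2, 0.7]
finger_gap: 85.9
grip_force: 0.0
```

Run:
```python
from h import *
import json
m=viewer.camera_model("wrist"); s=status.sense(); im=snap("wrist","w6.png")
m["xyz"]=m["xyz"]-[2.5,1.3,0]
json.dump({k:np.array(v).tolist() for k,v in m.items()},open("w6.json","w"))
print(s["tool_pos"],s["tcp_rot"],s["time"])
y=np.radians(-7.5); X=np.array([np.cos(y),np.sin(y),0]); Y=np.array([-np.sin(y),np.cos(y),0]); c=np.array([518.4,206.2,36])
a=np.linspace(0,2*np.pi,60)[:,None]
q0=w2px(m,[c+[0,0,20]])[0]; x0,y0=int(q0[0]-130),int(max(0,q0[1]-150)); print(q0,x0,y0)
x0=max(0,min(x0,380)); y0=min(y0,240)
o=cv2.resize(im[y0:y0+195,x0:x0+260,::-1],None,fx=3.07,fy=3.07,interpolation=cv2.INTER_CUBIC)
for h,col in((17,(0,0,255)),(-17,(0,255,0))):
    P=c+h*X+30*(np.cos(a)*Y+np.sin(a)*[0,0,1])
    cv2.polylines(o,[((w2px(m,P)-[x0,y0]+.5)*3.07).astype(int).reshape(-1,1,2)],True,col,1)
cv2.imwrite("pics/w6o.png",o); print(o.shape,x0,y0)
```

```text
[516.48071445 205.34348457 213.43656928] [ 1.79952565e+02  6.69778389e-02 -7.44524163e+00] 10.85
[315.59668544 224.30066468] 185 74
(599, 798, 3) 185 74
```

View pics/w6o.png

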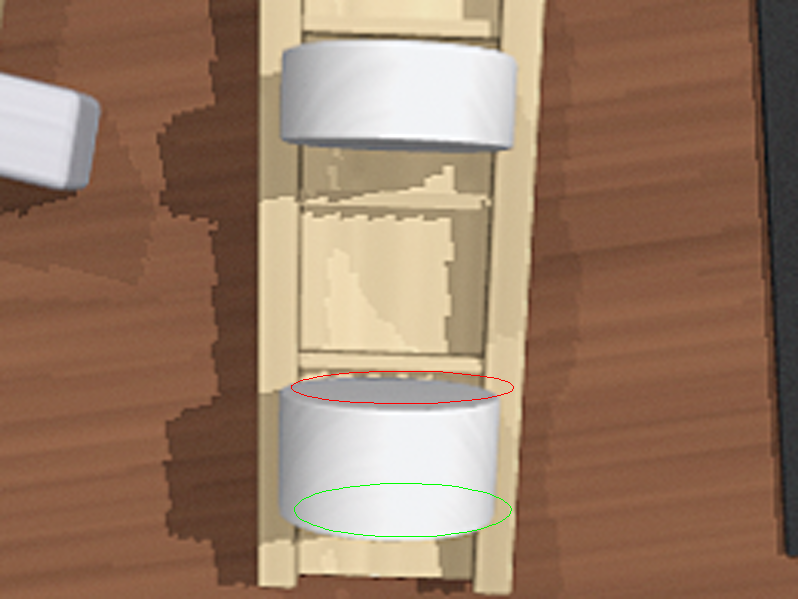

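The thick disc is the near one. Against my overlay it sits about 3.6 mm more to +y and 1.3 mm nearer, so it is at (517.6,209.7) with the rack's yaw about -9.2°. I'm going down to grip it across its diameter.

```bash
python3 -c "
from h import *
s=status.sense(); print(s['joint_pos'].tolist(),s['tool_pos'].tolist())"
```

```text
[16.401217976693374, 1.2080771977447649, 93.68371121355122, -0.011114017270684515, 85.15828537196603, 113.85750322918497] [516.6305247270429, 205.3628721695727, 213.75177754686263]
```

>>> arm_command(targets=[[[0.0004,0.0015,-0.03,0,0,-0.0155,1],[0.0004,0.0015,-0.03,0,0,-0.0155,1],[0.0003,0.0014,-0.03,0,0,0,1],[0,0,-0.03,0,0,0,1],[0,0,-0.03,0,0,0,1],[0,0,0,0,0,0,1],[0,0,0,0,0,0,1]]])

```text
time: 11.78
tool_pos: [518.6, 210.6, 65.5]
tcp_rot: [-180.0, -0.1, -9.2]
ft_force: [-1.1, 0.8, 0.4]
finger_gap: 84.9
grip_force: 0.0
```

>>> arm_command(targets=[[[-0.0004,-0.0003,-0.025,0,0,0,1],[-0.0004,-0.0003,-0.018,0,0,0,1],[0,0,-0.005,0,0,0,1],[0,0,0,0,0,0,1],[0,0,0,0,0,0,1]]])

```text
time: 12.4
tool_pos: [517.8, 210.5, 17.2]
tcp_rot: [-180.0, -0.1, -9.1]
ft_force: [0.3, -0.3, -0.0]
finger_gap: 85.4
grip_force: 0.0
```

```bash
cat > fk.py <<'E'
from h import *
from scipy.optimize import least_squares
s=status.sense(); print(s['joint_pos'].tolist(),s['tool_pos'].tolist())
D=[([-78.003,7.511,85.323,0,87.2625],[174.233,-573.62,230.35]),([-28.908,-1.985,90.405,0,91.627],[499.03,-217.12,275.86]),
([16.4012,1.208,93.6837,0,85.158],[516.63,205.36,213.75]),(s['joint_pos'][:5],s['tool_pos'])]
def fk(p,q):
    L2,L3,e3,z0=p[:4]; Lt=p[4]
    a=np.radians(q[1]); b=a+np.radians(q[2]); c=b+np.radians(q[4])
    return np.array([L2*np.sin(a)+L3*np.sin(b)+e3*np.cos(b)+Lt*np.sin(c), z0+L2*np.cos(a)+L3*np.cos(b)-e3*np.sin(b)+Lt*np.cos(c)])
def res(p):
    o=[]
    for q,t in D:
        j=np.radians(q[0]); r=t[0]*np.cos(j)+t[1]*np.sin(j); o+=list(fk(p,q)-[r,t[2]])
    return np.array(o+list(.01*(p-[450,450,0,160,250])))
if __name__=="__main__":
    f=least_squares(res,[450,450,0,160,250.]); print(f.x,f.fun[:8].round(2))
    for q,t in D: j=np.radians(q[0]); print(-t[0]*np.sin(j)+t[1]*np.cos(j))
    for X,Z,th in [(606,24,60),(640,24,60),(680,24,60),(606,30,45),(640,40,60),(640,25,50)]:
        g=least_squares(lambda q:fk(f.x,[0,*q,0,180-th-q[0]-q[1]])-[X,Z],[20,110.]); print(X,Z,th,g.x,180-th-g.x.sum(),g.cost)
E
python3 fk.py
```

```text
[16.868757957644988, 13.173089009467132, 102.52182165622692, 0.000604634292847188, 64.22601342089841, 116.01291458089509] [517.7807278885781, 210.51118167569516, 17.236507813602504]
[368.68949407 553.21958906  60.57471247 181.48916475 228.8059547 ] [ 0.05  0.01 -0.09 -0.01  0.02  0.01  0.   -0.01]
51.1945618455517
51.167200528096714
51.12705654743664
51.203466702248846
606 24 60 [  4.97085161 126.29187493] -11.262726546533003 9.383582509138078e-23
640 24 60 [  9.65054902 121.03147712] -10.682026146715458 1.2288559637170833e-25
680 24 60 [ 14.83268399 114.794071  ] -9.626754995413336 3.4028304007613565e-26
606 30 45 [  2.80905353 120.97146479] 11.219481672153648 2.1860073300175055e-21
640 40 60 [  7.40313996 121.22874793] -8.63188788532048 9.355259247197023e-25
640 25 50 [  8.24451053 117.77139967] 3.984089793362088 5.703022582640992e-25
```

The fit reproduces the arm's geometry. A forward tilt is limited to about 48° because j5 must stay ≥ 0, so I'll use 45° with the tool plane in line with the arm (y≈51, yaw 0). Now I'll grip, lift and carry.

>>> arm_command(targets=[[[0,0,0,0,0,0,-1],[0,0,0,0,0,0,-1],[0,0,0,0,0,0,-1],[0,0,0,0,0,0,-1],[0,0,0,0,0,0,-1],[0,0,0,0,0,0,-1]]], force=60)

```text
time: 13.15
tool_pos: [517.8, 210.5, 17.3]
tcp_rot: [-180.0, -0.1, -9.1]
ft_force: [-0.3, 0.0, 6.4]
finger_gap: 58.2
grip_force: 64.0
```

>>> arm_command(targets=[[[0,0,0.02,0,0,0,-1],[0,0,0.03,0,0,0,-1],[0,0,0.035,0,0,0,-1],[0,0,0.035,0,0,0,-1],[0,0,0,0,0,0,-1]]])

```text
time: 13.78
tool_pos: [519.5, 211.1, 140.9]
tcp_rot: [-179.8, -0.4, -9.1]
ft_force: [1.0, -0.6, -2.1]
finger_gap: 58.2
grip_force: 65.5
```

>>> arm_command(targets=[[[0.0163,-0.04,0,0,0,0.04,-1],[0.0163,-0.04,0,0,0,0.04,-1],[0.0163,-0.04,0,0,0,0.04,-1],[0.0163,-0.04,0,0,0,0.04,-1],[0,0,0,0,-0.157,0,-1],[0,0,0,0,-0.157,0,-1],[0,0,0,0,-0.157,0,-1],[0,0,0,0,-0.157,0,-1],[0,0,0,0,-0.157,0,-1],[0,0,0,0,0,0,-1]]])

```text
time: 15.02
tool_pos: [575.7, 50.4, 127.5]
tcp_rot: [180.0, -44.2, 0.0]
ft_force: [-1.0, 0.7, -4.3]
finger_gap: 58.2
grip_force: 65.7
```

>>> arm_command(targets=[[[0,0,-0.03,0,0,0,-1],[0,0,-0.03,0,0,0,-1],[0,0,-0.03,0,0,0,-1],[0,0,0,0,0,0,-1]]])

```text
time: 15.52
tool_pos: [581.5, 50.2, 43.6]
tcp_rot: [180.0, -44.5, 0.0]
ft_force: [-0.1, 0.5, -3.6]
finger_gap: 58.2
grip_force: 65.5
```

```bash
python3 -c "
from h import *
s=status.sense(); print(s['joint_pos'].round(1),s['tool_pos'],s['tcp_rot'],s['ft_force'])"
```

```text
[ -0.2 -13.8 139.5   0.7   9.8  89.2] [581.47178238  50.20574522  43.59312678] [ 1.79983467e+02 -4.45151911e+01  1.98233273e-02] [-0.09768125  0.49811621 -3.60437991]
```

>>> arm_command(targets=[[[0.0175,0,0,0,0,0,-1],[0.0175,0,-0.004,0,0,0,-1],[0,0,-0.006,0,0,0,-1],[0,0,-0.005,0,0,0,-1],[0,0,0,0,0,0,-1],[0,0,0,0,0,0,-1]]])

```text
time: 16.27
tool_pos: [616.9, 50.3, 31.2]
tcp_rot: [180.0, -45.0, 0.0]
ft_force: [-0.1, 0.0, -3.2]
finger_gap: 58.2
grip_force: 65.6
```

```bash
python3 -c "
from h import *
s=status.sense(); print(s['joint_pos'].round(1),s['tool_pos'],s['tcp_rot'],s['ft_force'])"
```

```text
[-1.00e-01 -5.00e+00  1.34e+02  1.00e+00  6.00e+00  8.89e+01] [616.87151378  50.33090692  31.24744528] [ 1.79977557e+02 -4.49547272e+01  3.68759029e-02] [-0.10062696  0.03638362 -3.24802785]
```

Lowering in small steps until the rim meets the mat, expected near TCP z 23.5.

>>> arm_command(targets=[[[0,0,-0.003,0,0,0,-1],[0,0,-0.003,0,0,0,-1],[0,0,0,0,0,0,-1]]])

```text
time: 16.65
tool_pos: [616.8, 50.3, 24.7]
tcp_rot: [180.0, -44.9, 0.0]
ft_force: [0.0, 1.4, -3.2]
finger_gap: 58.1
grip_force: 65.6
```

>>> arm_command(targets=[[[0,0,-0.0015,0,0,0,-1],[0,0,0,0,0,0,-1]]])

```text
time: 16.9
tool_pos: [617.2, 50.3, 23.6]
tcp_rot: [180.0, -45.0, 0.0]
ft_force: [0.1, -0.5, -3.0]
finger_gap: 58.4
grip_force: 65.6
```

>>> arm_command(targets=[[[0,0,0,0,0,0,1],[0,0,0,0,0,0,1],[0,0,0,0,0,0,1],[0,0,0,0,0,0,1],[0,0,0,0,0,0,1],[0,0,0,0,0,0,1]]])

```text
time: 17.65
tool_pos: [617.3, 50.3, 23.8]
tcp_rot: [180.0, -45.0, 0.0]
ft_force: [0.0, 0.3, 0.6]
finger_gap: 85.5
grip_force: 0.0
```

>>> arm_command(targets=[[[0,0,0.03,0,0,0,1],[0,0,0.05,0,0,0,1],[0,0,0.05,0,0.157,0,1],[0,0,0.05,0,0.157,0,1],[0,0,0,0,0.157,0,1],[0,0,0,0,0.157,0,1],[0,0,0,0,0.157,0,1],[0,0,0,0,0,0,1],[0,0,0,0,0,0,1],[0,0,0,0,0,0,1]]])

```text
time: 18.9
tool_pos: [619.1, 50.5, 188.7]
tcp_rot: [-180.0, -2.7, 0.0]
ft_force: [-1.1, 0.6, -0.4]
finger_gap: 85.1
grip_force: 0.0
```

Run:
```python
from h import *
import json
m=viewer.camera_model("wrist"); s=status.sense(); im=snap("wrist","w7.png")
m["xyz"]=m["xyz"]-[2.5,1.3,0]
json.dump({k:np.array(v).tolist() for k,v in m.items()},open("w7.json","w"))
print(s["tool_pos"],s["tcp_rot"],s["time"],s["joint_pos"].round(1))
g=cv2.cvtColor(im,cv2.COLOR_RGB2GRAY)
_,b=cv2.threshold(g,165,255,0)
n,l,st,c=cv2.connectedComponentsWithStats(b)
for i in range(1,n):
    if st[i,4]>1500:
        P=px2w(m,st[i,0]+(st[i,2]-1)/2,st[i,1]+(st[i,3]-1)/2,37); print(st[i],c[i].round(),P.round(1))
```

```text
[619.08312833  50.45889823 188.73157   ] [-1.79989071e+02 -2.71698560e+00  3.78519179e-02] 18.9 [-0.1  9.4 87.7  0.  80.2 89.9]
[   0    0   69  216 6791] [28. 97.] [717.4 260.7  37. ]
[  93  189   84   88 4293] [131. 244.] [623.  193.9  37. ]
[ 121  189   72   74 2144] [162. 214.] [628.6 176.   37. ]
[ 280  242   75   77 4289] [318. 282.] [584.3  50.6  37. ]
```

View pics/w7.png

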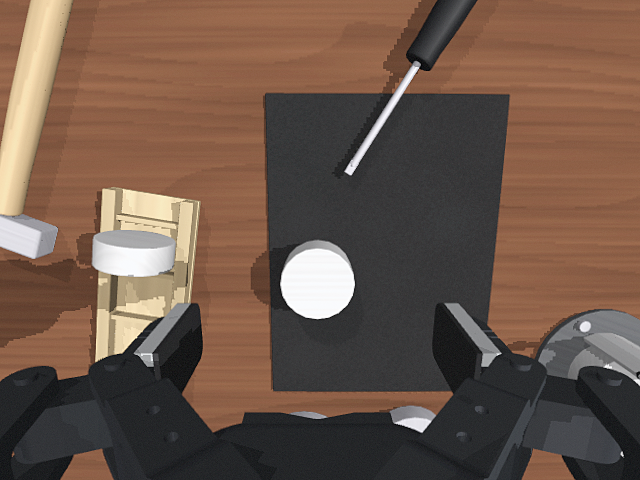

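The thick disc now lies flat on the mat, its top centred at (317,282), which is about (583,50.5). The thin disc still stands in the rack. I'll level the tool, turn it to the tube's yaw and measure again from above the disc.

>>> arm_command(targets=[[[-0.012,0,0,0,0.0237,-0.085,1],[-0.012,0,0,0,0.0237,-0.085,1],[-0.012,0,0,0,0,-0.085,1],[0,0,0,0,0,-0.084,1],[0,0,0,0,0,0,1],[0,0,0,0,0,0,1],[0,0,0,0,0,0,1]]])

```text
time: 19.82
tool_pos: [583.6, 50.4, 188.1]
tcp_rot: [179.8, 0.1, -19.3]
ft_force: [-0.5, 0.1, 0.2]
finger_gap: 85.7
grip_force: 0.0
```

```bash
cat > fit.py <<'E'
from h import *
from scipy.optimize import least_squares
m=viewer.camera_model("wrist"); s=status.sense(); im=snap("wrist","w8.png")
t=s["tool_pos"]; print(t,s["tcp_rot"],s["time"]); print("cam-tool",m["xyz"]-t)
m["xyz"]=m["xyz"]-[2.5,1.3,0]
g=cv2.cvtColor(im,cv2.COLOR_RGB2GRAY); _,b=cv2.threshold(g,150,255,0)
n,l,st,c=cv2.connectedComponentsWithStats(b)
p=w2px(m,[[583,50.5,37]])[0].astype(int); i=l[p[1],p[0]]; print(p,st[i],c[i])
q=max(cv2.findContours((l==i).astype(np.uint8),0,1)[0],key=len)[:,0].astype(float)
q=q[q[:,1]>c[i][1]-3]   # lower half: top-face edge only
W=np.array([px2w(m,u,v,37)[:2] for u,v in q])
f=least_squares(lambda k:np.hypot(*(W-k[:2]).T)-k[2],[583,50,30],loss="soft_l1"); print(f.x,np.abs(f.fun).max())
E
python3 fit.py
```

```text
[583.63390511  50.35710515 188.14257183] [ 1.79794871e+02  1.07552438e-01 -1.93321540e+01] 19.825
cam-tool [ 64.87046311 -20.02887177 142.74307204]
[316 228] [ 279  189   77   79 4652] [317.67648323 228.8688736 ]
[581.07534966  50.41387769  29.39484671] 0.5867169644156149
```

>>> arm_command(targets=[[[-0.002,0,-0.045,0.002,0,0,1],[0,0,-0.05,0,0,0,1],[0,0,-0.05,0,0,0,1],[0,0,-0.03,0,0,0,1],[0,0,-0.006,0,0,0,1],[0,0,0,0,0,0,1],[0,0,0,0,0,0,1]]])

```text
time: 20.75
tool_pos: [583.4, 50.4, 9.1]
tcp_rot: [180.0, -0.0, -19.4]
ft_force: [0.8, -0.4, 0.0]
finger_gap: 85.6
grip_force: 0.0
```

>>> arm_command(targets=[[[0,0,0,0,0,0,-1],[0,0,0,0,0,0,-1],[0,0,0,0,0,0,-1],[0,0,0,0,0,0,-1],[0,0,0,0,0,0,-1],[0,0,0,0,0,0,-1]]], force=60)

```text
time: 21.5
tool_pos: [582.8, 50.3, 8.6]
tcp_rot: [179.9, 0.0, -19.4]
ft_force: [-1.0, 0.3, 5.9]
finger_gap: 58.2
grip_force: 64.5
```

>>> arm_command(targets=[[[0,0,0.03,0,0,0,-1],[0,0,0.05,0,0,0,-1],[0,0,0.05,0,0,0,-1],[0,0,0,0,0,0,-1]]])

```text
time: 22.0
tool_pos: [585.2, 50.4, 142.9]
tcp_rot: [-179.9, -0.4, -19.4]
ft_force: [0.5, -0.8, -3.7]
finger_gap: 58.5
grip_force: 65.4
```

>>> arm_command(targets=[[[-0.0162,-0.0446,0.001,0,0,0,-1],[-0.0162,-0.0446,0.001,0,0,0,-1],[-0.0162,-0.0446,0.001,0,0,0,-1],[-0.0162,-0.0446,0.001,0,0,0,-1],[-0.0162,-0.0446,0.001,0,0,0,-1],[-0.0162,-0.0446,0.001,0,0,0,-1],[0,0,0,0,0,0,-1],[0,0,0,0,0,0,-1],[0,0,0,0,0,0,-1]]])

```text
time: 23.12
tool_pos: [484.5, -216.0, 142.2]
tcp_rot: [179.9, 0.2, -19.3]
ft_force: [-0.1, 0.5, -2.8]
finger_gap: 58.5
grip_force: 65.7
```

Run:
```python
from h import *
m=viewer.camera_model("wrist"); s=status.sense(); im=snap("wrist","w9.png"); t=s["tool_pos"]; print(t,s["tcp_rot"],s["finger_gap"])
m["xyz"]=m["xyz"]-[2.5,1.3,0]
# bottom rows of the held disc's top face vs. prediction for offset d along tool x
x=np.array([np.cos(np.radians(-19.4)),np.sin(np.radians(-19.4)),0])
g=cv2.cvtColor(im,cv2.COLOR_RGB2GRAY)
a=np.linspace(0,2*np.pi,400)
for d in(0,-1.5,-3):
    P=np.c_[t[0]+d*x[0]+30*np.cos(a),t[1]+d*x[1]+30*np.sin(a),a*0+t[2]-5.8+34]
    q=w2px(m,P); print(d,q.min(0).round(1),q.max(0).round(1))
for col in(300,317,335): print(col,[int(v) for v in g[395:440:2,col]])
print([int(v) for v in g[330,215:250:2]],[int(v) for v in g[330,385:425:2]])
```

```text
[ 484.46817044 -215.9898007   142.22248606] [179.92034672   0.23970291 -19.31778604] 58.45511893652071
0 [226.5 260.7] [408.1 423. ]
-1.5 [226.8 265.3] [407.8 426.5]
-3 [227.  269.8] [407.5 430. ]
300 [160, 165, 163, 162, 163, 163, 162, 166, 163, 159, 164, 19, 29, 30, 27, 27, 29, 30, 29, 28, 32, 29, 34]
317 [179, 183, 184, 185, 174, 163, 161, 159, 161, 160, 162, 171, 10, 28, 28, 26, 25, 30, 30, 31, 24, 28, 27]
335 [184, 184, 178, 176, 159, 161, 161, 164, 166, 165, 170, 22, 31, 32, 27, 26, 27, 28, 30, 27, 29, 23, 34]
[35, 30, 35, 31, 30, 27, 31, 82, 214, 218, 217, 217, 219, 231, 230, 229, 229, 230] [181, 181, 181, 179, 178, 177, 177, 178, 175, 177, 30, 21, 28, 23, 22, 30, 38, 35, 138, 134]
```

```bash
cat > fit2.py <<'E'
from h import *
from scipy.optimize import least_squares
import sys
m=viewer.camera_model("wrist"); s=status.sense(); t=s["tool_pos"]; print(s["time"],t)
m["xyz"]=m["xyz"]-[2.5,1.3,0]
g=cv2.imread("pics/w9.png",0)
T=R.from_euler('xyz',s["tcp_rot"],degrees=True).as_matrix()
pts=[]
for col in range(250,388,3):   # lower edge: first dark from inside
    r=next((r for r in range(345,440) if g[r,col]<100),None)
    if r: pts.append((col,r-.5))
for row in range(300,400,4):
    for dx in(-1,1):
        c=317
        while 150<c<500 and g[row,c]>=100: c+=dx
        pts.append((c-dx*.5,row))
pts=np.array(pts,float); a=np.linspace(0,2*np.pi,720)
def curve(k):
    d,y,h,p=k
    P=np.c_[d+30*np.cos(a)*np.cos(p),y+30*np.sin(a),-(h+30*np.cos(a)*np.sin(p))]
    return w2px(m,t+P@T.T)
def res(k):
    q=curve(k); D=np.linalg.norm(pts[:,None]-q[None],axis=2); return D.min(1)
for p0 in(0,):
    f=least_squares(res,[-1.5,0,28,p0],loss="soft_l1",x_scale=[1,1,1,.03]); print("d,y,h,pitch(rad)",f.x.round(3),"res px",f.fun.mean().round(2),f.fun.max().round(2))
    f=least_squares(lambda k:res([*k,0]),[-1.5,0,28],loss="soft_l1"); print("no tilt",f.x.round(3),f.fun.mean().round(2),f.fun.max().round(2))
E
python3 fit2.py
```

```text
23.175 [ 484.59866218 -216.01741675  142.43564575]
d,y,h,pitch(rad) [-2.2190e+00  1.7000e-02  2.7523e+01  1.2600e-01] res px 1.75 5.61
no tilt [-1.5620e+00 -2.4000e-02  2.5667e+01] 2.16 4.85
```

```bash
cat >> fit2.py <<'E'
print("--- restricted")
import json
def run(fn,m_,t_,h0,r0):
    global m,t,g,pts
    m=m_; t=np.array(t_); g=cv2.imread(fn,0); pts=[]
    for col in range(245,392,3):
        r=next((r for r in range(r0+15,450) if g[r,col]<100),None)
        if r and r>r0+25: pts.append((col,r-.5))
    for row in range(r0,r0+30,3):
        for dx in(-1,1):
            c=317
            while 150<c<500 and g[row,c]>=100: c+=dx
            pts.append((c-dx*.5,row))
    pts=np.array(pts,float)
    for fix in(None,0):
        fun=(lambda k:res(k)) if fix is None else (lambda k:res([*k,0]))
        f=least_squares(fun,[-1.5,0,h0,0][:4 if fix is None else 3],loss="soft_l1"); i=f.fun.argmax()
        print(fn,f.x.round(3),f.fun.mean().round(2),f.fun.max().round(2),pts[i])
mw=dict(m); tw=t.copy()
run("pics/w9.png",mw,tw,28,340)
m4=json.load(open("w4.json")); T=R.from_euler('xyz',[180,0,-19.26],degrees=True).as_matrix()
run("pics/w4.png",m4,[484.45,-216.53,144.73],21.5,335)
E
python3 fit2.py
```

```text
23.175 [ 484.59866218 -216.01741675  142.43564575]
d,y,h,pitch(rad) [-2.2190e+00  1.7000e-02  2.7523e+01  1.2600e-01] res px 1.75 5.61
no tilt [-1.5620e+00 -2.4000e-02  2.5667e+01] 2.16 4.85
--- restricted
pics/w9.png [-6.838 -0.036 26.797  0.273] 1.51 4.56 [371.  410.5]
pics/w9.png [ 6.2100e-01 -1.6000e-02  2.7077e+01] 2.27 6.06 [371.  410.5]
pics/w4.png [-0.801  0.117 18.703 -0.239] 3.71 20.95 [389.  411.5]
pics/w4.png [-6.082  0.126 18.117] 3.49 19.81 [389.  411.5]
```

>>> arm_command(targets=[[[0.0012,-0.0011,-0.02,0,0,0,-1],[0,0,-0.02,0,0,0,-1],[0,0,-0.008,0,0,0,-1],[0,0,-0.008,0,0,0,-1],[0,0,-0.008,0,0,0,-1],[0,0,0,0,0,0,-1]]])

```text
time: 23.92
tool_pos: [485.4, -218.1, 78.4]
tcp_rot: [179.9, 0.2, -19.4]
ft_force: [-0.4, 0.4, -3.4]
finger_gap: 58.7
grip_force: 65.8
```

>>> arm_command(targets=[[[0,0,-0.008,0,0,0,-1],[0,0,-0.008,0,0,0,-1],[0,0,-0.008,0,0,0,-1],[0,0,-0.006,0,0,0,-1],[0,0,0,0,0,0,-1],[0,0,0,0,0,0,-1]]])

```text
time: 24.68
tool_pos: [485.8, -218.4, 49.1]
tcp_rot: [179.9, 0.2, -19.4]
ft_force: [0.4, 0.7, -3.5]
finger_gap: 57.8
grip_force: 65.8
```

>>> arm_command(targets=[[[0,0.001,-0.003,0,0,0,-1],[0,0,-0.002,0,0,0,-1],[0,0,0,0,0,0,-1],[0,0,0,0,0,0,-1]]])

```text
time: 25.18
tool_pos: [485.7, -217.4, 44.0]
tcp_rot: [179.9, 0.2, -19.4]
ft_force: [0.5, 0.1, -3.8]
finger_gap: 58.1
grip_force: 65.8
```

>>> arm_command(targets=[[[0,0,-0.0015,0,0,0,-1],[0,0,0,0,0,0,-1]]])

```text
time: 25.42
tool_pos: [485.5, -217.3, 42.3]
tcp_rot: [179.9, 0.2, -19.4]
ft_force: [-0.3, -0.7, -2.6]
finger_gap: 58.7
grip_force: 65.8
```

Just above contact; releasing, then rising clear.

>>> arm_command(targets=[[[0,0,-0.0005,0,0,0,-1],[0,0,0,0,0,0,0.85],[0,0,0,0,0,0,0.85],[0,0,0,0,0,0,0.85],[0,0,0,0,0,0,0.85],[0,0,0,0,0,0,0.85]]])

```text
time: 26.18
tool_pos: [485.6, -217.3, 41.9]
tcp_rot: [179.9, 0.2, -19.4]
ft_force: [0.1, -0.3, -0.4]
finger_gap: 79.3
grip_force: 0.0
```

>>> arm_command(targets=[[[0,0,0.02,0,0,0,0.85],[0,0,0.04,0,0,0,0.85],[0,0,0.05,0,0,0,0.85],[0,0,0.05,0,0,0,1],[0,0,0,0,0,0,1],[0,0,0,0,0,0,1],[0,0,0,0,0,0,1]]])

```text
time: 27.05
tool_pos: [484.7, -216.8, 200.0]
tcp_rot: [179.9, 0.4, -19.4]
ft_force: [-0.9, -0.4, -0.5]
finger_gap: 85.1
grip_force: 0.0
```

Run:
```python
from h import *
from scipy.optimize import least_squares
m=viewer.camera_model("wrist"); s=status.sense(); im=snap("wrist","w10.png"); print(s["tool_pos"],s["time"])
m["xyz"]=m["xyz"]-[2.5,1.3,0]
g=cv2.cvtColor(im,cv2.COLOR_RGB2GRAY)
a=np.linspace(0,2*np.pi,36,endpoint=False)
# mean grey along circles about the tube axis at the expected top (z=70): a flat centred disc = bright to r~30, edge there
f=lambda r,z,cx=484.5,cy=-216.6: np.array([g[int(round(v)),int(round(u))] for u,v in w2px(m,np.c_[cx+r*np.cos(a),cy+r*np.sin(a),a*0+z])])
for r in(10,20,27,29,31,33): print(r,f(r,70))
```

```text
[ 484.70245284 -216.81804386  200.03467439] 27.05
10 [255 255 255 255 255 255 255 255 255 255 255 255 255 255 255 255 255 255
 255 255 255 255 255 255 255 255 255 255 255 255 255 255 255 255 255 255]
20 [255 255 255 255 255 255 255 255 255 255 255 255 255 255 255 255 255 255
 255 255 255 255 255 255 255 255 255 255 255 255 255 255 255 255 255 255]
27 [255 255 255 255 255 255 255 255 255 255 255 255 255 255 255 255 255 255
 255 255 255 255 255 255 255 255 255 255 255 255 255 255 255 255 255 255]
29 [211 201 227 219 255 247 255 255 250 255 255 255 255 255 255 255 255 255
 255 255 255 255 255 255 255 255 255 255 255 255 239 215 235 255 255 254]
31 [155 150 146 123 118 116 122 119 114 109 179 157 155 170 161 163 208 171
 166 134 141 141 255 139 152 144 149 139 146 150 193 151 152 151 151 151]
33 [151 149 122 124 122 119 124 123 120 115 218 179 218 250 238 232  64  61
 136  87 241 191 255 150 154 159 157 156 154 156 102 138 126 156 156 155]
```

The top face reads uniformly bright out to r≈29 and ends at about 30 mm all round at z=70. The stack is flat, centred and level with the line, so I'm handing in.

```bash
python3 -c "
from bench import job
print(job.hand_in())"
```

```text
the job is handed in; nothing more can be done
None
```

The 30 mm and 34 mm discs are stacked flat and centred in the tube, top level with the black line; the thin disc was left standing in the rack, and the job was handed in at about 27 s (no verdict returned).

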